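# Fit the dish carrier on the bench shaker and latch it

## Task

Fit the dish carrier onto the bench shaker so that the shaker's four studs stand in its holes and it lies flat on the drive platform; the drive has stopped off-centre by an unknown few millimetres, so slide the carrier lightly over the studs until you feel it drop on. Then swing the latch arm fully round, square across the carrier's front edge. Set down and press gently, and leave the dish, flask and bottle where they stand.

Things in the scene. Friction and masses are not known exactly. Their poses are not given: they have to be found in the camera images.
- shaker: White bench shaker, fixed, case 206 x 236 x 50 mm, turned by up to 0.3 rad. Origin: underside, straight below the middle of its drive's throw; x from its front panel (robot's side) to its back, y to its left, z up. Above the case stands its drive platform: an aluminium plate 180 (x) x 212 (y) mm, top 72 mm above the bench, with four steel studs and the latch on it.
- deck (a point): Point fixed to the case at platform-top height: where the centre of the stud pattern is when the drive stands mid-throw. The drive has stopped anywhere: platform, studs and latch are shifted together by an unmeasured amount, up to 7 mm along the shaker's x and up to 7 mm along y, not turned, held rigidly. Studs: 10 mm thick, 12 mm high, at x +-38, y +-75 mm from the pattern's centre.
- carrier: Dish carrier, loose, 0.3 to 0.5 kg: steel plate 110 (x) x 190 (y) x 6 mm, four through holes of 13 mm at x +-38, y +-75 mm (1.5 mm play round a stud), wire rails 24 mm high at its short ends. Origin: centre of the underside, z up. Same either way round; fits with its x along the shaker's x. Its origin is 72 mm above the bench when seated, 84 mm when resting on the stud tops.
- bar (a point): Middle of the carrier's handle, a black rubber bar across the middle of the plate on two posts, 50 mm above the carrier's origin. The bar lies along the carrier's x: 70 mm long, 14 mm wide (y), 16 mm high. Grip it across its 14 mm.
- latch (a joint): Steel latch arm on the platform's front edge, rad. At 0 it points to the shaker's +y, along the carrier's front edge; grows clockwise seen from above; at its stop 1.57 it points to +x, across that edge, its tip 2 mm above the seated plate. Stop the other way -0.7; starts between -0.6 and 0, clear of the carrier. A stiff pivot (0.1 N m) holds it where it is left.
- latch_middle (a point): Point fixed to the case: where the latch's post is when the drive stands mid-throw, at the height of the arm's underside (80 mm above the bench). The true post is 90 mm in front (-x of the shaker) of the stud pattern's centre, so of the seated carrier's origin. Arm 48 mm long, 16 wide, 5 thick; round black handle pin 10 mm thick, 26 mm from the post, from 85 to 111 mm above the bench.
- dish: Petri dish, 88 mm across and 17 mm high, bystander. Origin: centre of its underside.
- flask: Conical flask with a plug, 66 mm across and 126 mm high, bystander. Origin: centre of its underside.
- bottle: Brown bottle with a black cap, 47 mm across and 116 mm high, bystander. Origin: centre of its underside.

How it is judged:
By the outcome, as a careful person would: the job done as asked, in the order asked, and still so for the second after the job is handed in, with the robot touching nothing.
It also fails if it takes over 72 s, if anything falls off the work surface, if the arm or the gripper's body presses on something with over 40 N, if the wrist force passes 120 N, or if a joint passes its speed limit or range.

## Robot

A 6-joint arm with a two-finger parallel gripper is mounted at the origin on a cart in front of the work surface, level with it; the furniture and walls round the work are solid. World frame = base frame: x ahead of the robot, y to its left, z up, the work surface at z = 0. Lengths are in m, angles in rad, forces in N, time in s.
With the tool pointing down it reaches from about 0.35 to 0.875 m from the base axis. Payload 4.2 kg.
Tool frame: the origin (TCP) lies between the finger pads; the fingertips stand 25 mm ahead of it and the grasp point (between the pads) lies 6 mm ahead of it (tip_reach is the distance from the TCP to the fingertips, in m); z points along the fingers, y is the line along which they close (so a half turn about z gives the same grasp; the last joint's range is limited). The gripper opens to 87 mm and grips with 3 to 60 N. Pads are 19 mm wide; open, the fingers measure 117 mm over their backs; the gripper's body (75 mm by 190 mm) begins 51 mm behind the grasp point.
Start: joints at [-0.996, 0.385, 0.008, 0, -1.194, -0.259], TCP at [0.194, -0.594, 0.248] pointing down, gripper open.
Joint ranges: [-3.14, 3.14], [-1.21, 2.06], [-1.07, 1.41], [-3.16, 2.05], [-2.99, -0.16], [-3.1, 3.1]. Speed limits (rad/s): [2.79, 2.79, 3.14, 3.14, 3.14, 3.14].

## Interface

Orientations are given as a unit quaternion [x, y, z, w].
In Python, from workcell import * gives the robot as it stands. Calls block until the motion is done:
- reach(position, orientation): joint-space move of the TCP to a pose.
- move_l(position, ori=None, v=0.15): straight line of the TCP; ori=None keeps the orientation; v is the mean speed in m/s.
- move_j(angles): joint-space move.
- grip(opening, grasp_force=None): opening from 0.0 (shut) to 1.0 (fully open); grasp_force is the grip in N (None keeps the last); returns when the fingers have stopped.
- pause(seconds).
- solve_ik(position, orientation): joint angles nearest the present ones, or None.
- get_obs(): the state.
- capture(name): name is "side" or "top" or "wrist"; returns the picture (384x512x3 uint8, red, green, blue); there is no depth.
- camera_params(name): a dict with "vfov" (degrees; the focal length in pixels is half the picture's height over the tangent of half this angle, whatever the lens; pixels are square), "cx", "cy" (the principal point, pixels), "cam_to_world" (4x4, takes a point from camera to world coordinates). Camera axes: x right, y down, z forward; pixel columns grow to the right and rows downward; lengths in m; the calibration is good to about 2 mm. A picture is of the moment at which its call begins: read the wrist's pose just before it. camera_params takes no time and is no camera call; for the wrist camera it gives the pose at the moment of the call.
A pose or a line that the arm cannot do raises MotionError and nothing moves.
- hand_in(): hands the job in; it is judged then, once.
The state is a dict: "t": time; "q": joint angles; "joint_velocities": joint speeds; "effort": joint torques, N m; "tool_pos": TCP position; "orientation": TCP orientation; "contact_force": force on the tool from outside, world axes, zero at the start; "moment": the same for the moment, N m; "width": opening from 0.0 (shut) to 1.0 (fully open); "grip_force": force on a finger pad.
Only numpy, scipy, OpenCV 4.12 (cv2) and the standard library are available. Lean on these libraries where they do the work, as an engineer would, in place of code of your own. Each camera call takes 0.05 s, during which the arm holds its last target. There are 200 camera calls.

## Working session

There is one attempt and no reset: what is moved stays moved. The work goes in short steps, each a Python script; the robot and the scene stay as the last script left them, time stands still between calls to the robot, and variables do not carry over. Pictures are saved under pics/ and viewed, at most 10 in all, crops included, and the job is handed in when it is done.

```bash
ls; mkdir -p pics
python3 - <<'E'
from workcell import *
import cv2,numpy as np
np.set_printoptions(precision=4,suppress=True)
for n in ["side","top","wrist"]:
    p=camera_params(n); print(n,p["vfov"],p["cx"],p["cy"]);print(np.array(p["cam_to_world"]))
    cv2.imwrite(f"pics/{n}0.png",capture(n)[:,:,::-1])
o=get_obs();print(o)
E
```

```text
pics
side 57.64825105918545 257.04497313160186 193.64153531841126
[[-0.9248 -0.2061  0.3198  0.1932]
 [-0.3803  0.5249 -0.7615  0.9243]
 [-0.0109 -0.8258 -0.5638  0.7518]
 [ 0.      0.      0.      1.    ]]
top 52.88526946407759 257.8288848536232 192.09847620908505
[[-0.0158 -0.9937  0.1112  0.4368]
 [-0.9996  0.0182  0.021  -0.0066]
 [-0.0228 -0.1108 -0.9936  1.2313]
 [ 0.      0.      0.      1.    ]]
wrist 67.11686644830797 255.17912711697795 193.06226888507942
[[-0.3104  0.9128  0.2654  0.1209]
 [ 0.9506  0.2973  0.0892 -0.6182]
 [ 0.0025  0.28   -0.96    0.384 ]
 [ 0.      0.      0.      1.    ]]
{'t': 0.15, 'q': array([-0.9964,  0.3854,  0.007 , -0.0003, -1.194 , -0.2586]), 'joint_velocities': array([ 0.0016, -0.0034,  0.0023,  0.0012, -0.0007,  0.0006]), 'effort': array([  0.0001, -39.1053,  18.7585,   4.2223,   0.0124,  -0.0001]), 'tool_pos': array([ 0.194 , -0.5937,  0.2467]), 'orientation': array([-0.1572,  0.9876,  0.0008, -0.0002]), 'contact_force': array([-0.4891,  1.0025, -0.2375]), 'moment': array([-0.0282, -0.0012,  0.0143]), 'grip_force': 0.0, 'width': 0.9962115275389505}
```

View pics/top0.png

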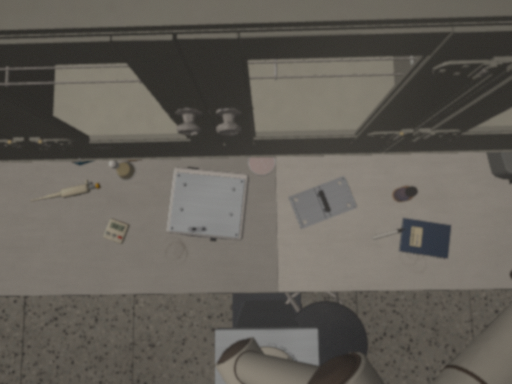

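View pics/side0.png

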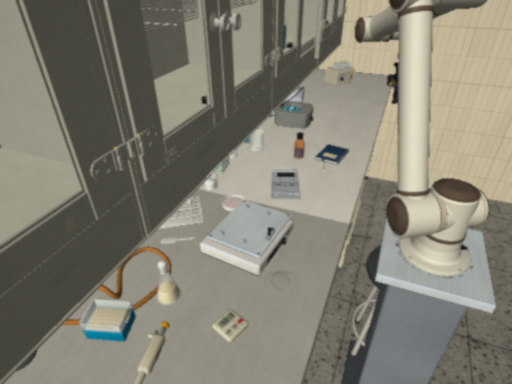

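The top view shows the shaker centred near (207,203), the carrier near (323,201) with its handle, the dish at (262,165), the bottle at (405,193) and the flask near (122,168). The side view agrees. Next I take wrist views from close by.

```bash
cat > h.py <<'E'
from workcell import *
import cv2,numpy as np
from scipy.spatial.transform import Rotation as R
np.set_printoptions(precision=4,suppress=True)
def cam(n):
    p=camera_params(n); return dict(f=192/np.tan(np.radians(p["vfov"]/2)),cx=p["cx"],cy=p["cy"],T=np.array(p["cam_to_world"]))
def ray(c,u,v):
    d=c["T"][:3,:3]@np.array([(u-c["cx"])/c["f"],(v-c["cy"])/c["f"],1]); return c["T"][:3,3],d/np.linalg.norm(d)
def onz(c,u,v,z):
    o,d=ray(c,u,v); return o+d*(z-o[2])/d[2]
def tri(cs,uvs):
    A=np.zeros((3,3));b=np.zeros(3)
    for c,(u,v) in zip(cs,uvs):
        o,d=ray(c,u,v);M=np.eye(3)-np.outer(d,d);A+=M;b+=M@o
    return np.linalg.solve(A,b)
def proj(c,P):
    p=c["T"][:3,:3].T@(np.array(P)-c["T"][:3,3]); return c["f"]*p[0]/p[2]+c["cx"],c["f"]*p[1]/p[2]+c["cy"]
def down(yaw): # tool y axis at angle yaw+90deg in world ; tool x axis at angle yaw
    # x=(cos,sin,0), z=(0,0,-1), y=z cross x
    x=np.array([np.cos(yaw),np.sin(yaw),0]);z=np.array([0,0,-1.]);y=np.cross(z,x)
    return R.from_matrix(np.c_[x,y,z]).as_quat()
def snap(name):
    c=cam("wrist");im=capture("wrist");cv2.imwrite(f"pics/{name}.png",im[:,:,::-1]);np.save(f"pics/{name}.npy",c);return c,im
E
python3 - <<'E'
from h import *
c=cam("top")
for n,u,v,z in [("shaker",207,203,.072),("carrier",323,201,.006),("bar",323,201,.05),("dish",262,165,.017),("bottle",405,193,.1),("flask",122,168,.06),("cabinet",250,155,.0),("cab",250,155,.4),("bench front",250,293,0)]: print(n,onz(c,u,v,z))
o=get_obs();M=R.from_quat(o["orientation"]).as_matrix();print(M)
T=cam("wrist")["T"];print(M.T@(T[:3,3]-o["tool_pos"]),M.T@T[:3,:3])
for y in [0,np.pi]: print(solve_ik([.4,-.05,.35],down(y)),solve_ik([.45,.1,.3],down(y)))
E
```

```text
shaker [0.5361 0.172  0.072 ]
carrier [ 0.5416 -0.1872  0.006 ]
bar [ 0.5379 -0.1807  0.05  ]
dish [0.6593 0.0043 0.017 ]
bottle [ 0.5528 -0.4129  0.1   ]
flask [0.6507 0.438  0.06  ]
cabinet [0.6961 0.0429 0.    ]
cab [0.6119 0.0268 0.4   ]
bench front [0.2582 0.0488 0.    ]
[[-0.9506 -0.3105 -0.0006]
 [-0.3105  0.9506  0.0015]
 [ 0.0001  0.0016 -1.    ]]
[ 0.0771 -0.0004 -0.1374] [[-0.     -0.96   -0.2801]
 [ 1.     -0.0002  0.0006]
 [-0.0006 -0.2801  0.96  ]]
[ 0.2833 -0.0734 -0.2946  0.     -1.3497  1.2875] [ 0.5727  0.063  -0.2827  0.     -1.2251  0.9981]
[ 0.2833 -0.0734 -0.2946  0.     -1.3497 -1.854 ] [ 0.5727  0.063  -0.2827  0.     -1.2251 -2.1435]
```

Run:
```python
from h import *
q=down(np.pi)
for i,p in enumerate([[.46,-.22,.28],[.50,-.12,.28],[.44,.12,.28],[.49,.22,.28]]):
    reach(p,q); pause(.2); snap(f"w{i}")
print(get_obs()["t"],get_obs()["q"])
a=[cv2.imread(f"pics/w{i}.png") for i in range(4)]
m=np.vstack([np.hstack(a[:2]),np.hstack(a[2:])]);cv2.imwrite("pics/m1.png",cv2.resize(m,(800,600),interpolation=cv2.INTER_AREA))
```

```text
4.8417 [ 0.7232  0.2109 -0.1554  0.     -1.2039 -2.2949]
```

View pics/m1.png

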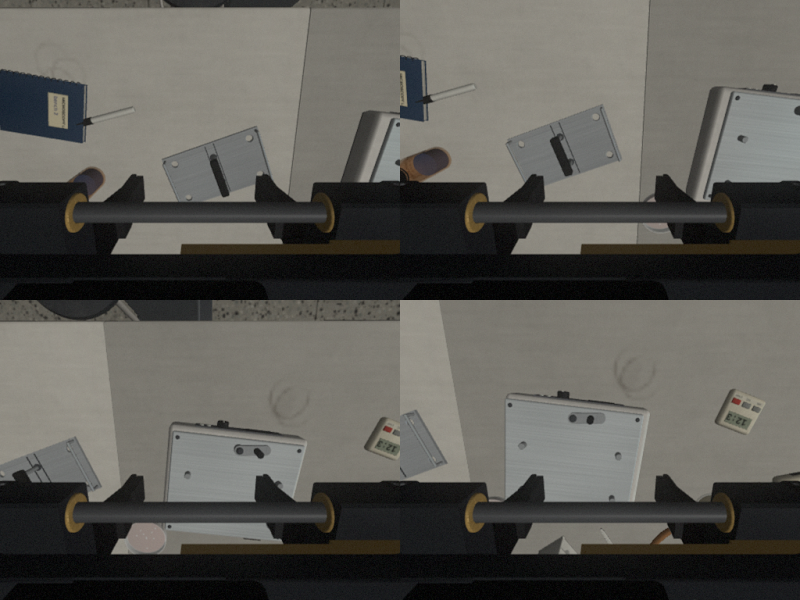

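The montage shows the carrier (raw px ≈ 2×: w1 corners all visible, bar at (207,205)) and the shaker with two studs and the latch (post and pin). The gripper hides the rear half, so I'll check the wall's clearance, then view from further forward.

Run:
```python
from h import *
cs,ct=cam("side"),cam("top")
for u,v in [(250,120),(200,175),(90,300),(30,355)]:
    for z in [0,.1,.2,.3]:
        p=onz(cs,u,v,z);print(u,v,z,p[:2],np.array(proj(ct,p)))
q=down(np.pi)
for i,p in enumerate([[.545,.22,.30],[.545,.10,.30],[.545,-.12,.30],[.545,-.23,.30]]):
    move_l(p,q,v=.25); pause(.2); snap(f"x{i}")
print(get_obs()["t"],get_obs()["contact_force"])
a=[cv2.imread(f"pics/x{i}.png")[:300] for i in range(4)]
m=np.vstack([np.hstack(a[:2]),np.hstack(a[2:])]);cv2.imwrite("pics/m2.png",cv2.resize(m,(800,469),interpolation=cv2.INTER_AREA))
```

```text
250 120 0 [ 0.9308 -0.7455] [489.8411  79.6024]
250 120 0.1 [ 0.8327 -0.5234] [436.6967  99.5181]
250 120 0.2 [ 0.7346 -0.3013] [372.8778 123.4341]
250 120 0.3 [ 0.6364 -0.0791] [294.8095 152.6901]
200 175 0 [ 0.8928 -0.1316] [302.1069  95.22  ]
200 175 0.1 [0.7998 0.0089] [259.3577 114.1713]
200 175 0.2 [0.7067 0.1493] [207.9808 136.9475]
200 175 0.3 [0.6136 0.2898] [145.0708 164.8364]
90 300 0 [0.8424 0.5352] [101.0109 114.6532]
90 300 0.1 [0.756  0.5869] [ 69.2285 132.4531]
90 300 0.2 [0.6696 0.6387] [ 31.0021 153.8619]
90 300 0.3 [0.5833 0.6905] [-15.8491 180.1011]
30 355 0 [0.855 0.707] [ 49.9479 112.1279]
30 355 0.1 [0.7669 0.7359] [ 20.9902 129.996 ]
30 355 0.2 [0.6789 0.7648] [-13.8546 151.4968]
30 355 0.3 [0.5909 0.7937] [-56.585  177.8632]
8.4833 [ 0.1611 -0.9662  0.2474]
```

View pics/m2.png

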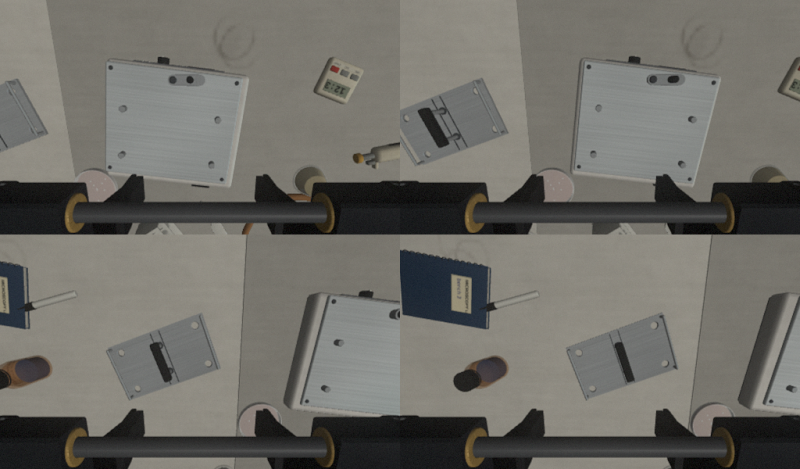

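The views now show everything: the platform with four studs and the latch (post and black pin), and the carrier with four light holes and its black bar. I'll make enlarged crops to get pixels.

Run:
```python
import cv2,numpy as np
def crop(n,u,v,w,h,s):
    return cv2.resize(cv2.imread(f"pics/{n}.png")[v:v+h,u:u+w],None,fx=s,fy=s,interpolation=cv2.INTER_CUBIC)
a=np.hstack([crop("x0",130,65,200,175,2),crop("x1",215,65,200,175,2)])
b=np.hstack([crop("x2",130,92,160,125,2),crop("x3",205,92,160,125,2)])
b=np.hstack([b,np.zeros((250,160,3),np.uint8)])
cv2.imwrite("pics/m3.png",np.vstack([a,b]))
```

```text
(no output)
```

View pics/m3.png

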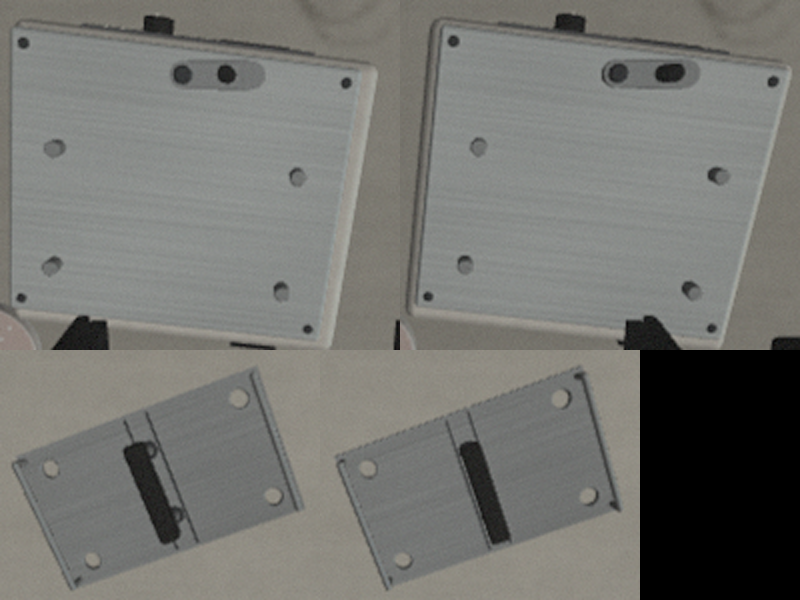

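```bash
cat > meas.py <<'E'
from h import *
C=[np.load(f"pics/x{i}.npy",allow_pickle=True).item() for i in range(4)]
f0=lambda x,y:(130+x/2,65+y/2); f1=lambda x,y:(215+(x-400)/2,65+y/2)
f2=lambda x,y:(130+x/2,92+(y-350)/2); f3=lambda x,y:(205+(x-320)/2,92+(y-350)/2)
def S(a,b): return tri(C[:2],[f0(*a),f1(*b)])
def K(a,b): return tri(C[2:],[f2(*a),f3(*b)])
scr=[S(*p) for p in [((23,43),(453,41)),((346,83),(773,82)),((21,298),(428,296)),((308,329),(711,328))]]
st=[S(*p) for p in [((52,149),(478,145)),((298,178),(721,176)),((50,268),(464,265)),((282,293),(694,291))]]
latch=[S(*p) for p in [((182,74),(618,72)),((227,74),(677,72))]]
hol=[K(*p) for p in [((239,398),(561,398)),((51,469),(368,468)),((273,496),(589,495)),((93,560),(403,559))]]
bar=[K(*p) for p in [((137,448),(470,446)),((170,540),(500,541))]]
if __name__=="__main__":
    for n in ["scr","st","latch","hol","bar"]: print(n);print(np.array(globals()[n]))
    # on-plane estimates
    P=np.array([(onz(C[0],*f0(*a),.084)+onz(C[1],*f1(*b),.084))/2 for a,b in [((52,149),(478,145)),((298,178),(721,176)),((50,268),(464,265)),((282,293),(694,291))]])
    # image: right=+y, down=+x ; order: front-right, front-left, back-right, back-left
    v=(P[1]+P[3]-P[0]-P[2]);w=(P[2]+P[3]-P[0]-P[1])
    print("studs",P[:,:2],P.mean(0),"yaw",np.arctan2(-v[0],v[1]),np.arctan2(w[1],w[0]),np.linalg.norm(v)/2,np.linalg.norm(w)/2)
    H=np.array(hol);v=H[0]+H[2]-H[1]-H[3];w=H[2]+H[3]-H[0]-H[1]
    print("carrier",H.mean(0),np.arctan2(-v[0],v[1]),np.arctan2(w[1],w[0]),np.linalg.norm(v)/2,np.linalg.norm(w)/2,"bar",np.mean(bar,0))
    b=np.array(bar);print("bar yaw",np.arctan2(*(b[1]-b[0])[1::-1]),np.linalg.norm(b[1]-b[0]))
    for z in (.085,.111): print(z,onz(C[0],*f0(227,74),z),onz(C[1],*f1(684,72),z),onz(C[1],*f1(664,73),z))
    p=(onz(C[0],*f0(182,74),.085)+onz(C[1],*f1(618,72),.085))/2;print("post@.085",p)
E
python3 meas.py
```

```text
scr
[[0.4417 0.0844 0.0721]
 [0.4646 0.2771 0.073 ]
 [0.6023 0.0659 0.0729]
 [0.6261 0.259  0.0704]]
st
[[0.5022 0.0993 0.0827]
 [0.5204 0.2487 0.0819]
 [0.5783 0.0903 0.0812]
 [0.5954 0.2401 0.0818]]
latch
[[0.4595 0.18   0.0875]
 [0.46   0.2068 0.1096]]
hol
[[ 0.4783 -0.1274  0.0041]
 [ 0.5296 -0.2684  0.0038]
 [ 0.5493 -0.102   0.0069]
 [ 0.6013 -0.2427  0.0021]]
bar
[[ 0.5095 -0.1957  0.0425]
 [ 0.572  -0.1743  0.0531]]
studs [[0.502  0.0995]
 [0.52   0.2482]
 [0.5775 0.0908]
 [0.5946 0.2395]] [0.5485 0.1695 0.084 ] yaw -0.11778581164494714 -0.11519346191521798 0.1497181791293541 0.07550107631642777
carrier [ 0.5396 -0.1851  0.0042] 0.35170785469636645 0.3437645905006215 0.15002583780359557 0.07576203541548364 bar [ 0.5408 -0.185   0.0478]
bar yaw 0.32956388687348803 0.06687876979981659
0.085 [0.4596 0.2058 0.085 ] [0.4593 0.2188 0.085 ] [0.4598 0.2073 0.085 ]
0.111 [0.4602 0.2068 0.111 ] [0.4599 0.2101 0.111 ] [0.4604 0.1994 0.111 ]
post@.085 [0.4595 0.1801 0.085 ]
```

Run:
```python
from h import *
yc=.347;c=np.array([.5400,-.185])
q=down(np.pi+yc)
S=np.array([.5485,.1695]);ys=-.1165
for p,y in [([*S,.2],np.pi+ys),([*S,.126],np.pi+ys),([.46,.207,.115],np.pi+ys+1.67),([.46,.207,.115],ys+1.67),([.485,.177,.115],np.pi+ys),([.485,.177,.115],ys)]: print(y,solve_ik(p,down(y)))
grip(.6)
reach([*c,.14],q); move_l([*c,.056],v=.08); pause(.3); f0=get_obs()["contact_force"]
grip(0.0,25); pause(.2); o=get_obs();print(o["width"]*.087,o["grip_force"],o["contact_force"],f0,o["t"])
move_l([*c,.10],v=.06); pause(.3); o=get_obs();print(o["width"]*.087,o["grip_force"],o["contact_force"],o["moment"],o["q"],o["t"])
move_l([*c,.21],v=.2)
reach([*S,.21],down(np.pi+ys)); pause(.4);o=get_obs();print(o["tool_pos"],o["contact_force"],o["moment"],o["t"],o["q"])
c,im=snap("h0"); cv2.imwrite("pics/side1.png",np.hstack([capture("side")[100:300,150:400,::-1],im[:200,100:400,::-1]]))
```

```text
3.0250926535897933 [ 0.5818  0.3372 -0.1901  0.     -1.0436 -2.2691]
3.0250926535897933 [ 0.5818  0.4145 -0.2807  0.     -0.8755 -2.2691]
4.695092653589793 [ 0.7452  0.3264 -0.4622  0.     -0.7822 -0.7625]
1.5534999999999999 [ 0.7452  0.3264 -0.4622  0.     -0.7822  2.3791]
3.0250926535897933 [ 0.6646  0.3438 -0.434   0.     -0.793  -2.3519]
-0.1165 [ 0.6646  0.3438 -0.434   0.     -0.793   0.7897]
0.013296559807669455 24.999954449012876 [-0.1848  0.0073  0.4534] [-0.3048  0.1673  0.3818] 12.5
0.013552209804999679 25.00000722706318 [ 0.2108  0.5556 -3.3255] [-0.0097  0.0235 -0.0124] [-0.0463  0.4423 -0.3159 -0.     -0.8133 -1.1775] 13.6833
[0.5486 0.169  0.21  ] [-0.0596  0.2571 -4.7318] [-0.0267 -0.0393  0.0221] 16.1167 [ 0.581   0.3282 -0.1762  0.     -1.0664 -2.269 ]
```

```bash
python3 -c "
import cv2;a=cv2.imread('pics/side1.png');cv2.imwrite('pics/side1b.png',cv2.resize(a,(800,290)))"
```

```text
(no output)
```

View pics/side1b.png

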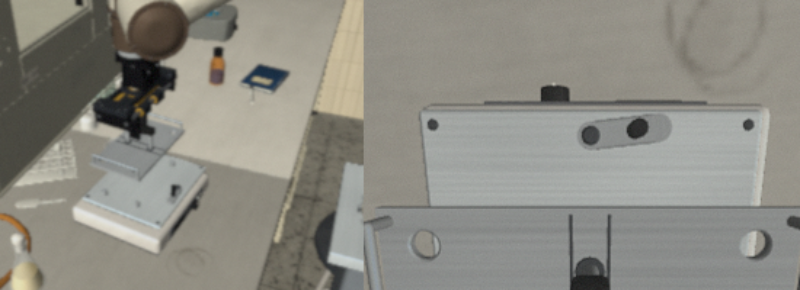

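The carrier hangs level from the gripper. Its front holes are at raw (143,167) and (369,168); I use these to correct the in-hand offset, then descend.

Run:
```python
from h import *
c=np.load("pics/h0.npy",allow_pickle=True).item()
im=cv2.imread("pics/h0.png",0)
a=onz(c,142.9,167.0,.160);b=onz(c,369.1,167.7,.160)
d=b-a;y=np.arctan2(-d[0],d[1]);m=(a+b)/2;ctr=m[:2]+.038*np.array([np.cos(y),np.sin(y)])
print(a,b,np.linalg.norm(d),"yaw",y,"centre",ctr)
# stud/post recheck in same view
print("post",onz(c,100+590/1.4545-250,135/1.4545,.085),"pin",onz(c,100+637/1.4545-250,128/1.4545,.111))
```

```text
[0.5001 0.1001 0.16  ] [0.518  0.2478 0.16  ] 0.14876018639517147 yaw -0.12056168351751634 centre [0.5468 0.1694]
post [0.4593 0.1797 0.085 ] pin [0.46   0.2046 0.111 ]
```

```bash
cat > ins.py <<'E'
from h import *
ys=-.1165;ex=np.array([np.cos(ys),np.sin(ys)]);ey=np.array([-ex[1],ex[0]])
S=np.array([.5500,.1692])
move_l([*S,.155],v=.12);pause(.3);F0=get_obs()["contact_force"];print("F0",F0)
def go(xy,z,v=.03):
    move_l([*xy,z],v=v);pause(.05);o=get_obs();return o["contact_force"]-F0,o
z=.143;go(S,z,.06);xy=S.copy()
pts=[(0,0)]
for r,n in [(1.2,6),(2.4,10),(3.6,14),(4.8,18),(6,22)]:
    pts+=[(r*np.cos(k*2*np.pi/n),r*np.sin(k*2*np.pi/n)) for k in range(n)]
done=False
for i,(a,b) in enumerate(pts):
    xy=S+1e-3*(a*ex+b*ey)
    f,o=go(xy,z)
    while f[2]<3.5 and z>.1285:      # light: step down until touching
        z-=.001;f,o=go(xy,z)
    while f[2]>7: z+=.0005;f,o=go(xy,z)
    print(i,np.array([a,b]),"z %.4f tcp %.4f F"%(z,o["tool_pos"][2]),f,"t %.2f"%o["t"])
    if z<.1305: done=True;break
    if o["t"]>40: break
print("done",done,o["tool_pos"],o["moment"])
E
python3 ins.py
```

```text
F0 [-0.181   0.0402 -3.0254]
0 [0 0] z 0.1280 tcp 0.1280 F [ 0.0642  0.18   -0.452 ] t 22.32
done True [0.5501 0.1692 0.128 ] [-0.0152 -0.094  -0.0112]
```

No contact all the way to seated height, so the studs appear to be in the holes. I'll press lightly to confirm the seat, release, rise and look.

Run:
```python
from h import *
o=get_obs();p=o["tool_pos"].copy();p[2]=.128;F0=-3.0
for k in range(8):
    if get_obs()["contact_force"][2]-F0>4: break
    p[2]-=.0005;move_l(p,v=.03);pause(.05)
o=get_obs();print(p,o["tool_pos"],o["contact_force"],o["moment"])
grip(.5);pause(.2)
p[2]=.25;move_l(p,v=.2)
q=down(np.pi-.1165)
for i,xy in enumerate([[.535,.24],[.535,.12]]):
    reach([*xy,.27],q);pause(.2);snap(f"s{i}")
print(get_obs()["t"])
a=[cv2.resize(cv2.imread(f"pics/s{i}.png")[40:290],None,fx=.78,fy=.78) for i in range(2)]
t=cv2.resize(cv2.cvtColor(capture("side"),cv2.COLOR_RGB2BGR)[190:290,180:320],None,fx=3.5,fy=3.5,interpolation=cv2.INTER_CUBIC)
m=np.hstack(a);t=cv2.copyMakeBorder(t,0,0,0,m.shape[1]-t.shape[1],cv2.BORDER_CONSTANT)
cv2.imwrite("pics/m4.png",np.vstack([m,t]));print(m.shape)
```

```text
[0.5501 0.1692 0.127 ] [0.5502 0.1693 0.1279] [-2.9295 -0.228   5.3851] [-0.1897  0.9599  0.0021]
26.15
(195, 798, 3)
```

View pics/m4.png

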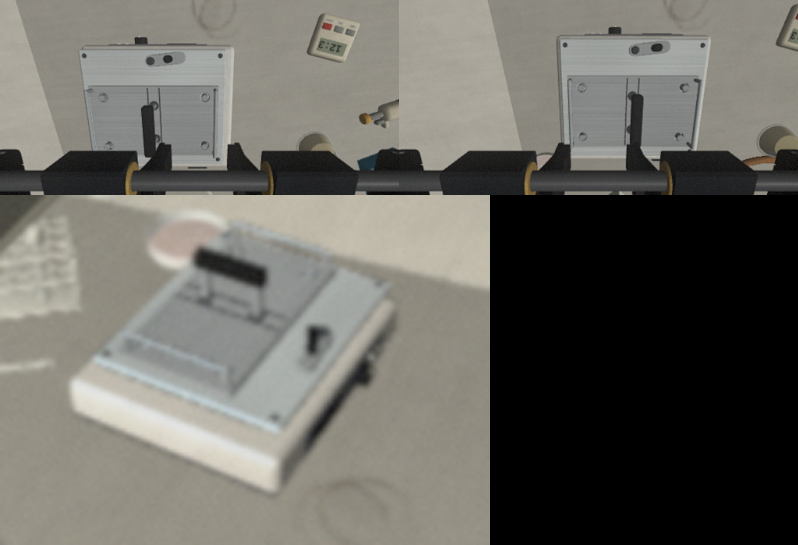

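The carrier lies flat with a stud visible in each hole; the latch is still near its start (post at about (150,61), pin at about (168,59) in the left crop). Now the latch.

Run:
```python
from h import *
ys=-.1165;ex=np.array([np.cos(ys),np.sin(ys)]);ey=np.array([-ex[1],ex[0]])
post=np.array([.5485,.1695])-.09*ex
pin=lambda th:post+.026*(np.cos(th)*ey+np.sin(th)*ex)
yaw=lambda th:np.pi+ys+(np.pi/2-th)
t0=-.09;print(post,pin(t0))
grip(.45)
reach([*pin(t0),.19],down(yaw(t0)));move_l([*pin(t0),.115],v=.08);pause(.2)
F0=get_obs()["contact_force"]
grip(0.,12);pause(.1);o=get_obs();print("width",o["width"]*.087,o["contact_force"]-F0,o["tool_pos"])
for th in [*np.linspace(t0,1.5708,10)[1:],1.60,1.63,1.66,1.69,1.72,1.75]:
    move_l([*pin(th),.115],down(min(yaw(th),9) if th<1.58 else yaw(1.5708)),v=.03);pause(.05);o=get_obs()
    tg=-np.sin(th)*ey+np.cos(th)*ex; f=o["contact_force"]-F0
    rel=o["tool_pos"][:2]-post;act=np.arctan2(rel@ex,rel@ey)
    print("%.2f act %.3f tang %.2f w %.4f t %.2f"%(th,act,f[:2]@tg,o["width"]*.087,o["t"]),f)
    if th>1.58 and f[:2]@tg<-10: break
grip(.4);pause(.1);move_l([*pin(1.5708),.25],v=.2)
reach([.535,.20,.27],down(np.pi+ys));pause(.2);snap("e0")
reach([.535,.12,.27],down(np.pi+ys));pause(.2);snap("e1");print(get_obs()["t"])
m=np.hstack([cv2.imread(f"pics/e{i}.png")[40:240,[slice(80,330),slice(180,430)][i]] for i in range(2)])
cv2.imwrite("pics/m5.png",cv2.resize(m,None,fx=1.6,fy=1.6,interpolation=cv2.INTER_CUBIC))
```

```text
[0.4591 0.18  ] [0.4598 0.206 ]
width 0.009467883283882116 [ 0.9248 -0.437  -0.4303] [0.4598 0.206  0.115 ]
0.09 act 0.088 tang -1.34 w 0.0095 t 30.28 [-1.2384  0.6033  1.1655]
0.28 act 0.277 tang -1.89 w 0.0098 t 30.67 [-1.462   1.3946  1.3929]
0.46 act 0.463 tang -1.15 w 0.0093 t 31.05 [-0.2898  1.6499  0.4937]
0.65 act 0.648 tang -1.62 w 0.0095 t 31.43 [-0.9064  1.3972  0.9502]
0.83 act 0.831 tang -1.34 w 0.0093 t 31.82 [0.8454 2.2515 0.1956]
1.02 act 1.015 tang -1.63 w 0.0093 t 32.20 [ 1.1383  2.3289 -0.4283]
1.20 act 1.197 tang -1.63 w 0.0098 t 32.58 [ 2.1907  2.2535 -0.5184]
1.39 act 1.380 tang -2.37 w 0.0096 t 32.97 [ 2.7282  2.5576 -1.0879]
1.57 act 1.561 tang -2.34 w 0.0094 t 33.35 [ 4.0636  1.8841 -1.4816]
1.60 act 1.574 tang -4.51 w 0.0094 t 33.65 [ 3.8225  3.9999 -2.4622]
1.63 act 1.588 tang -5.16 w 0.0091 t 33.95 [ 3.3207  4.6514 -2.4883]
1.66 act 1.596 tang -7.43 w 0.0096 t 34.25 [ 2.5133  7.0669 -3.5256]
1.69 act 1.602 tang -8.28 w 0.0098 t 34.55 [ 4.0594  7.5422 -2.8711]
1.72 act 1.609 tang -9.58 w 0.0093 t 34.85 [ 3.2649  9.0366 -3.2443]
1.75 act 1.615 tang -11.64 w 0.0096 t 35.15 [ 3.2278 11.1801 -4.3689]
38.0833
```

View pics/m5.png

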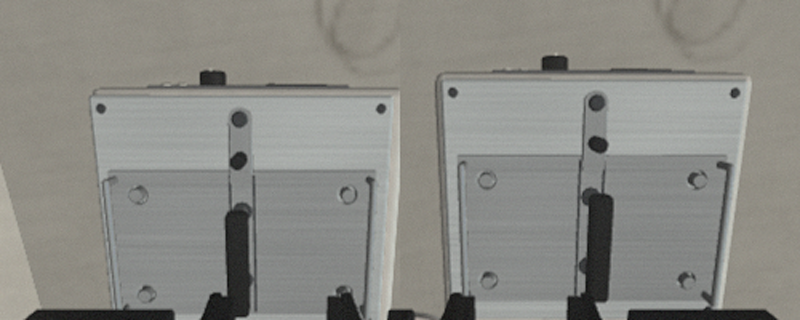

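The latch arm lies square across the carrier's front edge (post at (238,119), tip reaching over the plate), it came up against its stop, and all four holes show a stud.

```bash
python3 -c "
from workcell import *
print(hand_in())"
```

```text
the job is handed in; nothing more can be done
None
```

The job is handed in at about 38 s: the carrier sits flat on the studs (it dropped on at the measured position, so no sliding search was needed), the latch is round at its stop, square across the front edge, and the dish, flask and bottle were not touched.

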